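# Eject the tray of the blue board tester

### The job

Eject the circuit-board tray of the blue test box: slide its yellow safety shutter sideways all the way open, then press the red button underneath until the tray pops out, and let the button come back up. Leave the shutter open and the tray out, and do not disturb the grey test box or the things lying around.

Things in the scene. Friction and masses are not known exactly. Their poses are not given: they have to be found in the camera images.
- blue_box: Blue test box, fixed to the bench, left or right of the grey one, turned up to 0.4 rad. Housing 170 mm deep (x), 160 wide (y), flat top at height 90 mm. Origin: centre of its underside, on the bench; -x is its front, roughly towards the robot, where the tray comes out; +y is left as the robot sees it. Two rails along y at x = -38 and +38 mm (64 mm clear between them, tops at 103 mm) carry the shutter.
- blue_shutter (a joint): Yellow shutter of the blue box, 88 (x) by 60 (y) mm plate, 4 mm thick, top face at height 107 mm, with an upright fin. Metres of slide along the box's +y: starts at 0 to 0.010, covering the button; stop at 0.070 = fully open, its edge 40 mm past the button's centre. About 2 N of friction; stays where it is left.
- blue_fin_top (a point): Centre of the top edge of the fin on the yellow shutter; moves with it. The fin is 10 mm thick along y, 44 mm long along x, stands 22 mm above the plate, top at height 129 mm. It sits 18 mm to the +y side of the plate's centre, so 43 mm of plate lie beside its -y face.
- blue_button_top (a point): Centre of the top of the red button: a round cap 32 mm across, at x = 0, y = -35 mm of the blue box, top at height 100 mm when up (10 mm above the housing, 3 mm below the tops of the rails at either side). Moves with the button.
- blue_button (a joint): Metres the red button of the blue box is pressed straight down: 0 up, 0.008 fully down (stop). It is sprung: 1 N to start, 4 N fully down; it lets the tray go at about 0.004 and springs back up when released.
- blue_tray (a joint): Metres the blue box's tray has come out of the front (along the box's -x): 0 shut and locked, 0.060 fully out (stop). When the button frees it, its own spring drives it out in about half a second to one second and it stays out; it need not be touched.
- blue_tray_front (a point): Centre of the outer face of the aluminium tray front of the blue box, at height 43 mm; the front is 130 mm wide and 50 mm high.
- grey_box: Grey-painted test box with a black shutter, to be left alone. Same build, size and axes as the blue one, fixed to the bench on the other side, turned up to 0.4 rad.
- grey_shutter (a joint): Slide of the grey box's black shutter, metres, as for the blue one; starts at 0 to 0.010. Leave alone.
- grey_button (a joint): Press of the grey box's button, metres, 0 up. Leave alone.
- grey_tray (a joint): Metres the grey box's tray is out, 0 shut. Leave alone.
- spool: Bystander: small loose filament spool lying flat, orange between black flanges, 110 mm across, 40 mm high. Origin: centre of its underside.
- cooler_board: Bystander: loose green circuit board 130 x 110 mm with a finned cooler and black fan on it, 73 mm high. Origin: centre of its underside.
- carton: Bystander: loose small cardboard carton 90 (x) x 130 (y) x 60 mm high, beyond the boxes. Origin: centre of its underside.

How it is judged:
On the way, in this order (a step that is already met when the one before it is completed fails the run):
1. the yellow shutter is slid open, clear of the button, with the tray still in (value of joint blue_shutter above 0.055 m and value of joint blue_tray below 0.005 m), for 0.2 s.
2. the red button is pressed down (value of joint blue_button above 0.003 m).
At the end, for the whole second after the job is handed in: The blue box's tray is out by more than 50 of its 60 mm and at rest, its yellow shutter is still open by more than 55 of its 70 mm, its button is back up (pressed less than 2 mm), and the grey box still has its tray in (less than 5 mm out) and its shutter shut (less than 20 mm) (value of joint blue_tray above 0.05 m and value of joint blue_shutter above 0.055 m and value of joint blue_button below 0.002 m and velocity of joint blue_tray between -0.01 and 0.01 m/s and value of joint grey_tray below 0.005 m and value of joint grey_shutter below 0.02 m); the robot touches nothing.
It fails at once if the grey box is operated: shutter slid past 20 mm, button pressed over 3 mm or tray out over 5 mm (value of joint grey_shutter above 0.02 m or value of joint grey_button above 0.003 m or value of joint grey_tray above 0.005 m).
It fails at once if a bystander (spool, cooler board, carton) is moved more than 30 mm (distance of any of spool, cooler_board, carton from where it was at the start of the episode above 0.03 m).
It also fails if it takes over 40 s, if anything falls off the work surface, if the arm or the gripper's body presses on something with over 40 N, if the wrist force passes 120 N, or if a joint passes its speed limit or range.

### The arm

A 6-joint arm with a two-finger parallel gripper is mounted at the origin on the work surface. World frame = base frame: x ahead of the robot, y to its left, z up, the work surface at z = 0. Lengths are in m, angles in rad, forces in N, time in s.
With the tool pointing down it reaches from about 0.35 to 0.85 m from the base axis. Payload 8.1 kg.
Tool frame: the origin (TCP) lies on the mounting face of the last link; the fingertips stand 173 mm ahead of it and the grasp point (between the pads) lies 155 mm ahead of it; z points along the fingers, y is the direction in which the jaws open and shut (so a half turn about z gives the same grasp; the last joint's range is limited). The gripper opens to 85 mm and grips with 20 to 120 N. Pads are 22 mm wide; open, the fingers measure 114 mm over their backs; the gripper's body (76 mm by 85 mm) begins 54 mm behind the grasp point. The pads swing forward as they close: fully open they stand 13 mm farther back than shut.
Start: joints at [1.057, 0.13, 1.488, -0, 1.523, -0.085], TCP at [0.249, 0.546, 0.405] pointing down, gripper open.
Joint ranges: [-2.96, 2.96], [-0.89, 2.26], [0.02, 2.5], [-1.34, 4.48], [0, 2.73], [-2.66, 2.66]. Speed limits (rad/s): [2.39, 2.39, 2.79, 3.14, 3.14, 3.14].

### API

Orientations are given as a 3x3 rotation matrix whose columns are the frame's x, y, z axes.
In Python, from rig import robot gives the robot as it stands.
- The arm moves only by the tool drive_tool, never from a script. Its argument "increments" is a list of rows, each a list of 3 entries, a list of its own where there are three numbers: the shift along the world's x, y, z in m, then the turn, a rotation vector about the world's x, y, z in degrees, then the opening, from -1 (shut) to 1 (fully open), so that 0 is half open. In form: [[[dx, dy, dz], [wx, wy, wz], hand], ...]. A call has 1 to 5 rows; each row is the pose to reach, as a shift and turn from the pose commanded when the call began; what a row does not reach only later rows make up. A row lasts 1/8 s, in which the tool goes at most 62.5 mm and 10.7 degrees, less where a joint would pass 70% of its speed; a pose out of reach is approached as far as the arm can. A call with a gripper value outside its range is refused whole. The fingers move at their own pace and stop on an object; the grip force is fixed at half the most. Time passes only in rows, so rows that repeat a pose let the fingers close. It gives the time, the measured TCP pose, the force and the opening at its end, in the units of the state.
- robot.read_state(): the state, without advancing time (a new reading comes with each control period).
- robot.capture(name): name is "scene" or "top" or "wrist"; returns a dict with "img" (480x640x3 uint8, blue, green, red), "fx", "fy", "cx", "cy" (pixels), "k1" (the pictures are not rectified: a ray, as slopes to the right and down, at radius r is drawn at 1 + k1 r^2 times it, then the intrinsics apply), "R" (3x3) and "t" (3): a world point X has camera coordinates R X + t. Camera axes: x right, y down, z forward; pixel columns grow to the right and rows downward; lengths in m; the calibration is good to about 2 mm. A picture is of the moment at which its call begins. There is no depth.
- robot.hand_in(): hands the job in, once; it reports no verdict.
The state is a dict: "time": time; "q": joint angles; "joint_velocities": joint speeds; "joint_efforts": joint torques, N m; "ee_pos": TCP position; "eef_rot": TCP orientation; "ft_force": force on the tool from outside, world axes, zero at the start; "moment": the same for the moment, N m; "gripper_width": opening from 0.0 (shut) to 1.0 (fully open).
Only numpy, scipy, OpenCV 4.12 (cv2) and the standard library are available. Lean on these libraries where they do the work, as an engineer would, in place of code of your own. Each camera call takes 0.05 s, during which the arm holds its last target. There are 200 camera calls.

## Working session

There is one attempt and no reset: what is moved stays moved. The work goes in short steps, Python scripts to look and compute and a tool call to move; the robot and the scene stay as the last step left them, time stands still between calls to the robot, and variables do not carry over. Pictures are saved under pics/ and viewed, about 8 in all and at most 12, crops included, and the job is handed in when it is done.

Besides the shell and the picture viewer there is one more tool, called after "Emit:" as name(argument=value, ...), one argument or row to a line, values as JSON. drive_tool: Moves the arm, as the interface text tells. Its arguments: {"type":"object","properties":{"increments":{"type":"array"}},"required":["increments"]}

```bash
mkdir -p pics; python3 - <<'E'
from rig import robot
import cv2,numpy as np
s=robot.read_state();print(s['time'],s['ee_pos'],s['eef_rot'],s['ft_force'],s['gripper_width'])
for n in ['top','scene']:
    c=robot.capture(n);cv2.imwrite(f'pics/{n}0.png',c['img']);print(n,[c[k] for k in('fx','fy','cx','cy','k1')],c['R'],c['t'])
E
```

```text
0.0 [0.24932824 0.54550612 0.40365909] [[-9.09487653e-01  4.15729981e-01 -8.89774515e-04]
 [ 4.15730898e-01  9.09486369e-01 -1.53777210e-03]
 [ 1.69939826e-04 -1.76849150e-03 -9.99998422e-01]] [-0.20442481  0.23143384 -0.35118611] 0.9991424924462055
top [622.1351452113314, 622.1351452113314, 319.0333137428625, 247.75107263704382, -0.07399867911850412] [[ 0.02745078 -0.99961942 -0.00273201]
 [-0.99362858 -0.0269872  -0.10942547]
 [ 0.1093101   0.00571842 -0.99399125]] [-0.01190216  0.62671515  1.84577949]
scene [475.9077037374626, 475.9077037374626, 323.15028468060734, 240.52661185767332, -0.09854151221481158] [[ 0.78790941  0.61560737 -0.01504433]
 [ 0.34269711 -0.45865074 -0.81987694]
 [-0.51162237  0.6408331  -0.5723421 ]] [-0.4693607  -0.14169163  1.73522355]
```

View pics/top0.png

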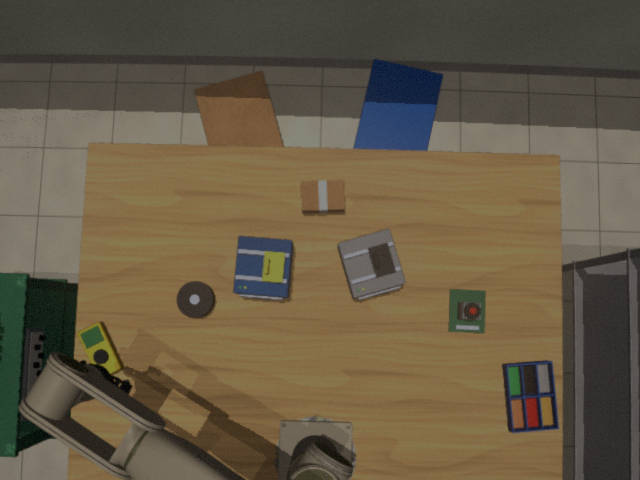

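View pics/scene0.png

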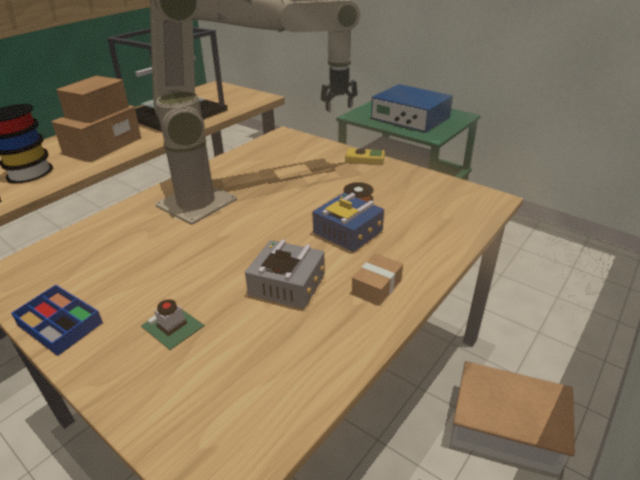

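The top view shows the blue box at about (264,267), with its yellow shutter at (274,267). The grey box is at (371,265), the spool at (195,300) and the carton at (323,197). Next I'll enlarge the blue box.

```bash
cat > h.py <<'E'
import numpy as np,cv2
from rig import robot
def K(c): return np.array([[c['fx'],0,c['cx']],[0,c['fy'],c['cy']],[0,0,1.]]),np.array([c['k1'],0,0,0.])
def back(c,uv,z):
    "world points at height z for pixels uv"
    k,d=K(c);n=cv2.undistortPoints(np.array(uv,float).reshape(-1,1,2),k,d).reshape(-1,2)
    r=np.c_[n,np.ones(len(n))]@c['R'];o=-c['R'].T@c['t']
    return o+r*((np.broadcast_to(z,len(n))-o[2])/r[:,2])[:,None]
def proj(c,X):
    k,d=K(c);return cv2.projectPoints(np.array(X,float).reshape(-1,1,3),cv2.Rodrigues(np.array(c['R']))[0],np.array(c['t'],float),k,d)[0].reshape(-1,2)
E
python3 - <<'E'
import cv2
i=cv2.imread('pics/top0.png')[225:310,225:325]
cv2.imwrite('pics/top0c.png',cv2.resize(i,None,fx=7,fy=7,interpolation=cv2.INTER_CUBIC))
E
```

```text
(no output)
```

View pics/top0c.png

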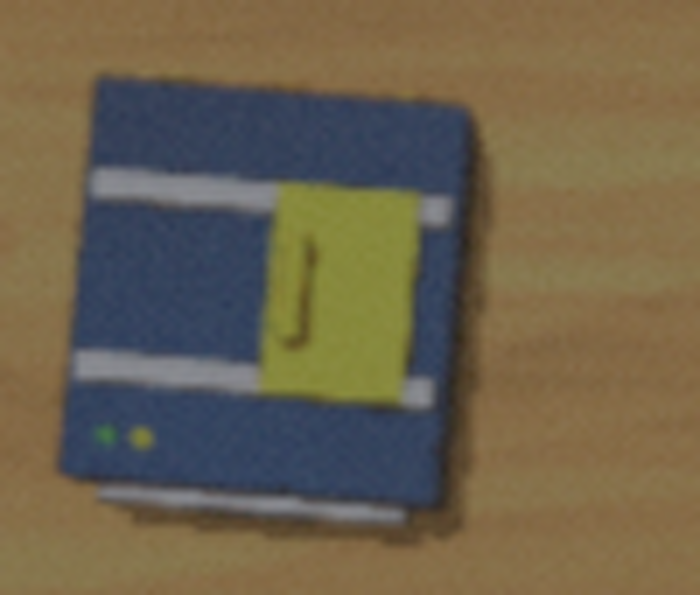

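The crop shows the housing top's corners at (97,78), (470,105), (440,503) and (60,475). The plate's corners are (277,183), (420,192), (403,403) and (260,390). The fin is near (298,290).

```bash
python3 - <<'E'
from h import *
c=robot.capture('top')
f=lambda p:np.array([225,225])+(np.array(p)+.5)/7-.5
H=back(c,f([(97,78),(470,105),(440,503),(60,475)]),.09)
P=back(c,f([(277,183),(420,192),(403,403),(260,390)]),.107)
print(H.round(4),P.round(4))
for Q in(H,P): print('sides',np.linalg.norm(Q-np.roll(Q,-1,0),axis=1).round(4))
m=H.mean(0);x=(H[0]+H[1]-H[2]-H[3]);y=(H[0]+H[3]-H[1]-H[2])
a=np.arctan2(x[1],x[0]);b=np.arctan2(-y[0],y[1]);t=(a+b)/2
R=np.array([[np.cos(t),-np.sin(t)],[np.sin(t),np.cos(t)]])
print('center',m,'yaw',a,b,'plate in box',(P.mean(0)-m)[:2]@R)
for n,v in dict(button=(0,-.035),shutc=((P.mean(0)-m)[:2]@R)).items(): print(n,m[:2]+R@np.array(v))
print('fin',m[:2]+R@(((P.mean(0)-m)[:2]@R)+[0,.018]))
s=robot.read_state();T=s['eef_rot'];print('tool x,y yaw deg',np.degrees(np.arctan2(T[1,0],T[0,0])),np.degrees(np.arctan2(T[1,1],T[1-1,1])))
for n,uv,z in(('spool',(195,300),.04),('carton',(323,197),.06),('grey',(371,262),.09)):print(n,back(c,[uv],z))
E
```

```text
[[0.6499 0.243  0.09  ]
 [0.6427 0.0858 0.09  ]
 [0.4758 0.0929 0.09  ]
 [0.4829 0.2516 0.09  ]] [[0.6058 0.164  0.107 ]
 [0.6037 0.1045 0.107 ]
 [0.516  0.1086 0.107 ]
 [0.5197 0.1679 0.107 ]]
sides [0.1574 0.1671 0.1589 0.1672]
sides [0.0595 0.0878 0.0594 0.0862]
center [0.56280407 0.16832518 0.09      ] yaw -0.047052011183394464 -0.045326667960809516 plate in box [-5.26473606e-06 -3.21332690e-02]
button [0.56118802 0.13336251]
shutc [0.56131512 0.13622643]
fin [0.56214624 0.15420723]
tool x,y yaw deg 155.43324860214474 65.4332590789655
spool [[0.45859695 0.37249556 0.04      ]]
carton [[ 0.77789394 -0.00264956  0.06      ]]
grey [[ 0.58289288 -0.14824415  0.09      ]]
```

Emit:
drive_tool(
  increments=[
    [[0.04,-0.05,0],[0,0,10],-1],
    [[0.075,-0.1,0],[0,0,20],-1],
    [[0.11,-0.15,0],[0,0,22],-1],
    [[0.145,-0.2,0],[0,0,22],-1],
    [[0.18,-0.245,0],[0,0,22],-1],
  ],
)

```text
time: 0.78
ee_pos: [0.4302, 0.2988, 0.4045]
eef_rot: [[-0.999, 0.045, -0.0], [0.045, 0.999, -0.0], [0.0, -0.0, -1.0]]
ft_force: [0.1, 0.7, -0.2]
gripper_width: 0.004
```

Emit:
drive_tool(
  increments=[
    [[0.035,-0.05,0],[0,0,0],-1],
    [[0.07,-0.1,0],[0,0,0],-1],
    [[0.105,-0.145,0],[0,0,0],-1],
    [[0.133,-0.183,0],[0,0,0],-1],
    [[0.133,-0.183,-0.04],[0,0,0],-1],
  ],
)

```text
time: 1.4
ee_pos: [0.5653, 0.1147, 0.3677]
eef_rot: [[-0.999, 0.049, 0.007], [0.049, 0.999, 0.0], [-0.007, 0.0, -1.0]]
ft_force: [0.1, 1.2, -2.3]
gripper_width: -0.001
```

Emit:
drive_tool(
  increments=[
    [[0,0,0],[0,0,0],-1],
    [[0,0,0],[0,0,0],-1],
  ],
)

```text
time: 1.65
ee_pos: [0.5623, 0.1181, 0.3654]
eef_rot: [[-0.999, 0.044, -0.0], [0.044, 0.999, 0.0], [0.0, 0.0, -1.0]]
ft_force: [-0.0, -0.1, 0.4]
gripper_width: 0.006
```

```bash
python3 - <<'E'
from h import *
s=robot.read_state();print(s['time'],s['ee_pos'],s['eef_rot'].round(4),s['ft_force'],s['gripper_width'],s['q'])
c=robot.capture('wrist');cv2.imwrite('pics/w1.png',c['img'])
print(proj(c,[(.5612,.1334,.1),(.5621,.1542,.129)]), 'tip',proj(c,[s['ee_pos']+s['eef_rot'][:,2]*.173]))
c=robot.capture('scene');print('scene tip',proj(c,[s['ee_pos']+s['eef_rot'][:,2]*.173]))
cv2.imwrite('pics/s1.png',cv2.resize(c['img'][130:260,270:430],None,fx=4.5,fy=4.5,interpolation=cv2.INTER_CUBIC))
E
```

```text
1.65 [0.56229953 0.11814351 0.36542726] [[-9.99e-01  4.42e-02 -1.00e-04]
 [ 4.42e-02  9.99e-01  1.00e-04]
 [ 1.00e-04  1.00e-04 -1.00e+00]] [-0.03870377 -0.0845887   0.37555911] 0.005623394067035124 [ 1.17830967e-01  8.31870036e-02  1.61072944e+00  1.11696665e-04
  1.44780939e+00 -1.40879250e+00]
[[344.13411807 238.08252414]
 [378.41981501 251.86342861]] tip [[323.70922176 301.80820564]]
scene tip [[337.7817692  186.39300779]]
```

View pics/w1.png

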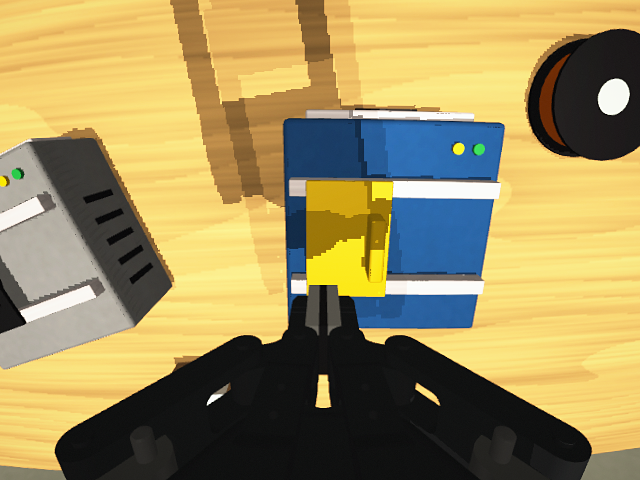

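View pics/s1.png

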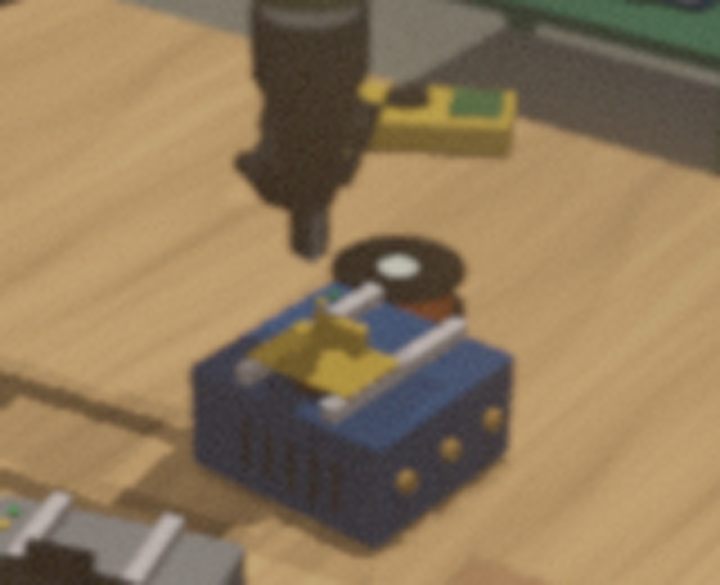

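The wrist view shows the fin top at about (378,247), against a predicted (378,252). The shut fingertips end at about (323,286). In the scene crop the tip is at (310,255), which is full-image (339,187), against a predicted (338,186). So the pose and the 173 mm tip length both hold, and I'll lower beside the fin.

Emit:
drive_tool(
  increments=[
    [[0,0,-0.03],[0,0,0],-1],
    [[0,0,-0.055],[0,0,0],-1],
    [[0,0,-0.07],[0,0,0],-1],
    [[0,0,-0.077],[0,0,0],-1],
    [[0,0,-0.077],[0,0,0],-1],
  ],
)

```text
time: 2.38
ee_pos: [0.5626, 0.1179, 0.2881]
eef_rot: [[-0.999, 0.045, 0.0], [0.045, 0.999, 0.0], [-0.0, 0.0, -1.0]]
ft_force: [0.1, 0.6, -0.1]
gripper_width: 0.001
```

Emit:
drive_tool(
  increments=[
    [[0,0.008,0],[0,0,0],-1],
    [[0.001,0.016,0],[0,0,0],-1],
    [[0.001,0.024,0],[0,0,0],-1],
    [[0.001,0.03,0],[0,0,0],-1],
    [[0.001,0.03,0],[0,0,0],-1],
  ],
)

```text
time: 3.0
ee_pos: [0.5634, 0.1483, 0.2877]
eef_rot: [[-0.999, 0.044, -0.0], [0.044, 0.999, 0.0], [0.0, 0.0, -1.0]]
ft_force: [-0.4, 0.1, 0.7]
gripper_width: 0.002
```

Emit:
drive_tool(
  increments=[
    [[0.0005,0.01,0],[0,0,0],-1],
    [[0.001,0.02,0],[0,0,0],-1],
    [[0.0015,0.03,0],[0,0,0],-1],
    [[0.002,0.04,0],[0,0,0],-1],
    [[0.002,0.046,0],[0,0,0],-1],
  ],
)

```text
time: 3.62
ee_pos: [0.5655, 0.1945, 0.2876]
eef_rot: [[-0.999, 0.044, 0.0], [0.044, 0.999, 0.0], [-0.0, 0.0, -1.0]]
ft_force: [2.2, -2.4, -0.2]
gripper_width: -0.003
```

```bash
python3 - <<'E'
from h import *
s=robot.read_state();print(s['time'],s['ee_pos'],s['ft_force'])
c=robot.capture('wrist');cv2.imwrite('pics/w2.png',c['img'])
b=np.array([.5628,.1683]);t=-.046;R=np.array([[np.cos(t),-np.sin(t)],[np.sin(t),np.cos(t)]])
for sl in(.05,.06,.07): print(sl,'fin',proj(c,[np.r_[b+R@[0,-.035+.018+sl],.129]]),'plate -y edge mid/front',proj(c,[np.r_[b+R@[x,-.035-.03+sl],.107] for x in(0,-.044)]))
print('button',proj(c,[np.r_[b+R@[0,-.035],.1]]))
E
```

```text
3.625 [0.56550983 0.19449657 0.28762562] [ 2.15297103 -2.36218891 -0.15702775]
0.05 fin [[339.13552458 314.9052149 ]] plate -y edge mid/front [[241.1040772  291.0745397 ]
 [234.07685312 204.73451833]]
0.06 fin [[362.03891179 314.91855551]] plate -y edge mid/front [[261.00359075 291.22458395]
 [255.72828428 204.73563349]]
0.07 fin [[384.87374825 314.88485497]] plate -y edge mid/front [[280.98908528 291.34982988]
 [277.49034475 204.75408035]]
button [[206.23859744 284.5396352 ]]
```

View pics/w2.png

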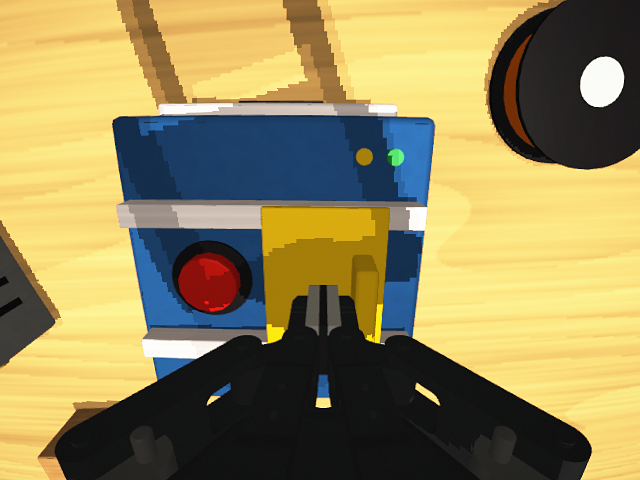

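The plate's near edge is at (262,207), a slide of about 63 mm. The red button is clear at (209,281), against a predicted (206,284). I'll push the last few millimetres to the stop.

Emit:
drive_tool(
  increments=[
    [[0,0.003,0],[0,0,0],-1],
    [[0,0.006,0],[0,0,0],-1],
    [[0,0.008,0],[0,0,0],-1],
    [[0,0.008,0],[0,0,0],-1],
  ],
)

```text
time: 4.18
ee_pos: [0.5654, 0.2018, 0.2877]
eef_rot: [[-0.999, 0.045, -0.0], [0.045, 0.999, 0.0], [0.0, 0.0, -1.0]]
ft_force: [0.8, -0.4, -0.1]
gripper_width: -0.001
```

Emit:
drive_tool(
  increments=[
    [[0,-0.008,0.005],[0,0,0],-1],
    [[0,-0.014,0.022],[0,0,0],-1],
    [[-0.002,-0.04,0.022],[0,0,0],-1],
    [[-0.004,-0.069,0.022],[0,0,0],-1],
    [[-0.004,-0.069,0.022],[0,0,0],-1],
  ],
)

```text
time: 4.8
ee_pos: [0.5617, 0.1309, 0.3113]
eef_rot: [[-0.999, 0.047, 0.002], [0.047, 0.999, -0.0], [-0.002, 0.0, -1.0]]
ft_force: [0.6, -0.1, -0.5]
gripper_width: 0.002
```

Emit:
drive_tool(
  increments=[
    [[0,0,-0.01],[0,0,0],-1],
    [[0,0,-0.02],[0,0,0],-1],
    [[0,0,-0.028],[0,0,0],-1],
    [[0,0,-0.034],[0,0,0],-1],
    [[0,0,-0.034],[0,0,0],-1],
  ],
)

```text
time: 5.42
ee_pos: [0.5611, 0.1329, 0.2747]
eef_rot: [[-0.999, 0.044, -0.002], [0.044, 0.999, -0.0], [0.002, -0.0, -1.0]]
ft_force: [0.4, 0.2, 1.2]
gripper_width: 0.002
```

Emit:
drive_tool(
  increments=[
    [[0,0,-0.003],[0,0,0],-1],
    [[0,0,-0.006],[0,0,0],-1],
    [[0,0,-0.009],[0,0,0],-1],
    [[0,0,-0.009],[0,0,0],-1],
    [[0,0,-0.009],[0,0,0],-1],
  ],
)

```text
time: 6.05
ee_pos: [0.5617, 0.1328, 0.2671]
eef_rot: [[-0.999, 0.045, 0.001], [0.045, 0.999, 0.0], [-0.001, 0.0, -1.0]]
ft_force: [0.1, 2.2, 3.5]
gripper_width: -0.003
```

```bash
python3 - <<'E'
from h import *
s=robot.read_state();print(s['time'],s['ee_pos'],s['ft_force'])
c=robot.capture('wrist');cv2.imwrite('pics/w3.png',c['img'])
E
```

```text
6.05 [0.56168018 0.13276368 0.2670611 ] [0.11181729 2.20803197 3.46214691]
```

View pics/w3.png

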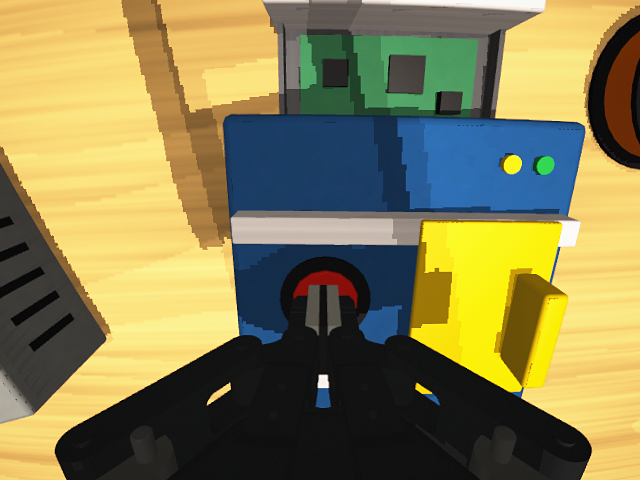

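The tips are on the red button at (325,285), and the tray is coming out at the top of the picture, with its front near row 5. The shutter is open, with its near edge at about (420,225). I'll hold briefly, then lift straight up.

Emit:
drive_tool(
  increments=[
    [[0,0,0],[0,0,0],-1],
    [[0,0,0],[0,0,0],-1],
    [[0,0,0],[0,0,0],-1],
    [[0,0,0.02],[0,0,0],-1],
    [[0,0,0.06],[0,0,0],-1],
  ],
)

```text
time: 6.72
ee_pos: [0.5602, 0.1324, 0.3256]
eef_rot: [[-0.999, 0.045, -0.006], [0.045, 0.999, -0.001], [0.006, -0.001, -1.0]]
ft_force: [0.7, 0.3, 0.5]
gripper_width: -0.001
```

Emit:
drive_tool(
  increments=[
    [[0,0,0.05],[0,0,0],-1],
    [[0,0,0.1],[0,0,0],-1],
    [[0,0,0.1],[0,0,0],-1],
    [[0,0,0.1],[0,0,0],-1],
    [[0,0,0.1],[0,0,0],-1],
  ],
)

```text
time: 7.35
ee_pos: [0.5609, 0.1326, 0.425]
eef_rot: [[-0.999, 0.045, -0.003], [0.045, 0.999, -0.001], [0.003, -0.001, -1.0]]
ft_force: [-0.5, 0.5, 0.1]
gripper_width: 0.002
```

```bash
python3 - <<'E'
from h import *
s=robot.read_state();print(s['time'],s['ee_pos'],s['ft_force'])
c=robot.capture('wrist');cv2.imwrite('pics/w4.png',c['img'])
b=np.array([.5628,.1683]);t=-.046;R=np.array([[np.cos(t),-np.sin(t)],[np.sin(t),np.cos(t)]])
W=lambda x,y,z:np.r_[b+R@[x,y],z]
print('housing front top edge',proj(c,[W(-.085,0,.09)]))
for o in(.05,.06): print('tray front top, offset from housing front +',o,proj(c,[W(-.085-o,0,.068)]))
for sl in(.055,.07): print('edge',sl,proj(c,[W(-.044,-.065+sl,.107)]))
print('button up/down',proj(c,[W(0,-.035,.1),W(0,-.035,.092)]))
E
```

```text
7.35 [0.56092782 0.13256307 0.42498312] [-0.48165612  0.47902451  0.10566738]
housing front top edge [[365.2649411  123.39938296]]
tray front top, offset from housing front + 0.05 [[364.20022853  65.94998339]]
tray front top, offset from housing front + 0.06 [[364.54505747  53.89059284]]
edge 0.055 [[354.18599651 173.1354215 ]]
edge 0.07 [[371.74430355 173.22664846]]
button up/down [[324.65276411 220.78384771]
 [324.62690052 218.55886088]]
```

View pics/w4.png

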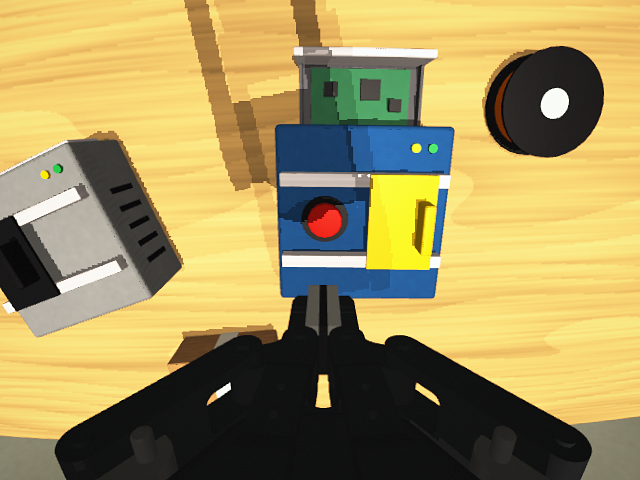

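The tray front is at row 49, fully out (predicted 54 for 60 mm). The shutter edge is at (371,174), about 70 mm open, and the red button is clear at (325,220). The spool and grey box look as they did, so I'm handing in.

```bash
python3 -c "
from rig import robot
print(robot.hand_in())"
```

```text
the job is handed in; nothing more can be done
None
```

The blue box's tray is out, its yellow shutter is open and its red button has been released. I pushed the shutter's fin with shut fingers to the stop, pressed the button about 6 mm (about 3.5 N), then lifted 150 mm clear and handed in at about 7.4 s.

**Last checks:** the final wrist picture put the tray at about 60 mm out (its edge was 5 px from the prediction) and the shutter at about 70 mm. Force at the hand was close to zero. The grey box, spool and carton were never touched. The grey box and spool looked in place, but I took no exact measurement of the bystanders at the end.

**What I could not confirm:**
- **Button:** the picture fits it being back up, but only about 2 px separate up from down, so it doesn't prove it.
- **Shutter stop:** the wrist force showed no clear rise there, so the open position comes from the pictures.

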